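Turn the end cover over in its bench cradle

ROBOT

A 6-joint arm with a two-finger parallel gripper is mounted at the origin on a cart in front of the work surface, level with it; the furniture and walls round the work are solid. World frame = base frame: x ahead of the robot, y to its left, z up, the work surface at z = 0. Lengths are in mm, angles in rad, forces in N, time in s.
With the tool pointing down it reaches from about 400 to 925 mm from the base axis. Payload 12.5 kg.
Tool frame: the origin (TCP) lies on the mounting face of the last link; the fingertips stand 190 mm ahead of it and the grasp point (between the pads) lies 171 mm ahead of it (env.tcp_to_tips is the distance from the TCP to the fingertips, in mm); x points along the fingers, y is the direction in which the jaws open and shut, and the axes are right-handed (so a half turn about x gives the same grasp; the last joint's range is limited). The gripper opens to 95 mm and grips with 3 to 60 N. Pads are 20 mm wide; open, the fingers measure 119 mm over their backs; the gripper's body (75 mm by 180 mm) begins 59 mm behind the grasp point.
Start: joints at [1.124, 0.491, 1.559, -0, 1.092, -0.106], TCP at [208.877, 589.063, 404.761] pointing down, gripper open.
Joint ranges: [-3.1, 3.1], [-0.84, 2.19], [0.05, 2.79], [-1.13, 4.28], [0.06, 2.93], [-2.69, 2.69]. Speed limits (rad/s): [2.22, 2.22, 2.79, 3.14, 3.14, 3.14].

INTERFACE

Orientations are given as [roll, pitch, yaw] about the fixed x, y, z axes, in that order (R = Rz(yaw) Ry(pitch) Rx(roll)).
In Python, from cell import monitor, cams, job, env gives the robot as it stands. The module is installed in compiled form; this text tells all that it offers.
- The arm moves only by the tool apply_moves, never from a script. Its argument "series" is a list of rows, each a list of 3 entries, a list of its own where there are three numbers: the closure, from -1 (fully open) to 1 (shut), so that 0 is half open, then the shift along the tool's x, y, z in cm, then the turn about the tool's x in rad. A call has 1 to 20 rows; each row is the pose to reach, as a shift and turn from the pose commanded when the call began, along the tool's axes at that moment; what a row does not reach only later rows make up. A row lasts 1/8 s, in which the tool goes at most 62.5 mm and 10.7 degrees, less where a joint would pass 70% of its speed; a pose out of reach is approached as far as the arm can. A call with a gripper value outside its range is refused whole. The fingers move at their own pace and stop on an object; the grip force is fixed at half the most. Time passes only in rows, so rows that repeat a pose let the fingers close. It gives the time, the measured TCP pose, the force and the opening at its end, in the units of the state.
- monitor.state(): the state, without advancing time (a new reading comes with each control period).
- cams.read_camera(name): name is "scene" or "top" or "wrist"; returns a dict with "image" (420x560x3 uint8, red, green, blue), "fx", "fy", "cx", "cy" (pixels), "k1" (the pictures are not rectified: a ray, as slopes to the right and down, at radius r is drawn at 1 + k1 r^2 times it, then the intrinsics apply), "position" and "orientation" of the camera in the world. Camera axes: x right, y down, z forward; pixel columns grow to the right and rows downward; lengths in mm; the calibration is good to about 2 mm. A picture is of the moment at which its call begins. There is no depth.
- job.job_done(): hands the job in, once; it reports no verdict.
The state is a dict: "t": time; "joints": joint angles; "qvel": joint speeds; "tau": joint torques, N m; "eef_pos": TCP position; "tcp_rot": TCP orientation; "ft_force": force on the tool from outside, world axes, zero at the start; "moment": the same for the moment, N m; "opening": opening from 0.0 (shut) to 1.0 (fully open).
Only numpy, scipy, OpenCV 4.12 (cv2) and the standard library are available. Lean on these libraries where they do the work, as an engineer would, in place of code of your own. Each camera call takes 0.05 s, during which the arm holds its last target. There are 200 camera calls.

TASK

The cast end cover sits in the wooden bench cradle with its painted, domed outside up. Turn it over so that its bare joint face with the remains of the old gasket is up, ready for scraping, and leave it lying level in the same cradle: both ends down on their ledges, between the end stops and the cheeks, dome hanging down into the gap. Don't drop it or let it slam over, and leave the scraper, the tub of bolts, the spanner and the spray can where they are.

Things in the scene. Friction and masses are not known exactly. Their poses are not given: they have to be found in the camera images.
- cover: loose cast cover, 0.2-0.4 kg: flat flange 58 (its x) by 150 (its y) by 8 mm thick (its z); origin at the flange's centre, half way through. +z face: painted green, with a round dome in the middle, 45 mm across, 12 mm high, brass plug on top (tip 22 mm from origin); up at the start. -z face: bare aluminium, brown gasket shreds, 34 mm recess. Plain long edges at x = +-29 mm, to pinch from above
- cradle: wooden bench cradle, fixed, 112 (its x) by 214 mm (its y), z up; origin at the centre of its underside, on the bench top. 12 mm base board with a bearer at each end (y = +-65 to +-99 mm, x to +-46 mm). Between the bearers it is open above the board and at the sides, for fingers beside the cover's long edges. The seated cover lies along y, its origin 49 mm above the bench
- ledge_left (a point): centre of the left (cradle y+) bearer's flat ledge, on its surface: 73 mm along y from the cradle's centre, 45 mm above the bench. The ledge spans y = 65 to 81 mm; there an end stop rises 13 mm above it. A cheek 7 mm high bounds each side of the ledge, inner faces at x = +-36 mm. The cover has 6 mm of play at each end and 7 mm each side
- ledge_right (a point): the same point on the right bearer (cradle y-), 73 mm from the cradle's centre; its end stop begins at y = -81 mm
- scraper: bystander: paint scraper with a wooden handle, 60 x 180 x 13 mm, lying on the bench in front of the cradle; origin at the centre of its underside, long along its y
- bolt_tub: bystander: cream plastic tub holding bolts, 108 x 134 x 70 mm, standing behind the cradle; origin at the centre of its underside
- spanner_13: bystander: combination spanner, 28 x 143 x 5 mm, lying flat left of the cradle; origin at the centre of its underside, long along its y
- spray_can: bystander: aerosol can with a green cap, 59 mm across, 225 mm tall, standing at the back left; origin at the centre of its underside

How it is judged (in metres and radians):
At the end, for the whole second after the job is handed in: The cover lies joint face up (its z axis straight down within 3 degrees) and at rest in the cradle, its centre within 10 mm across, 9 mm along and 2.5 mm in height of the seated place, so both ends are down on their ledges inside the stops and cheeks (angle between cover's own z axis and vertical above 3.09 rad and z of cover in the frame of cradle between 0.0465 and 0.0515 m and x of cover in the frame of cradle between -0.01 and 0.01 m and y of cover in the frame of cradle between -0.009 and 0.009 m and linear speed of cover below 0.02 m/s); the robot touches nothing.
It fails at once if the cover is dropped or slams over: it moves faster than 0.6 m/s while the fingers do not hold it (linear speed of cover above 0.6 m/s and contact force between the fingers and cover below 0.1 N).
It fails at once if the scraper, the tub of bolts, the spanner or the spray can is moved by more than 30 mm (distance of any of scraper, bolt_tub, spanner_13, spray_can from where it was at the start of the episode above 0.03 m).
It also fails if it takes over 48 s, if anything falls off the work surface, if the arm or the gripper's body presses on something with over 40 N, if the wrist force passes 120 N, or if a joint passes its speed limit or range.

## Working session

There is one attempt and no reset: what is moved stays moved. The work goes in short steps, Python scripts to look and compute and a tool call to move; the robot and the scene stay as the last step left them, time stands still between calls to the robot, and variables do not carry over. Pictures are saved under pics/ and viewed, about 8 in all and at most 12, crops included, and the job is handed in when it is done.

Besides the shell and the picture viewer there is one more tool, called after ">>>" as a command line: name --argument value ..., lists and objects as JSON in quotes. apply_moves: Moves the arm, as the interface text tells. Its arguments: {"type":"object","properties":{"series":{"type":"array"}},"required":["series"]}

```bash
mkdir -p pics
cat > h.py <<'E'
import numpy as np, cv2
from scipy.spatial.transform import Rotation as R
from cell import monitor, cams, job, env
def snap(n,f):
    c=cams.read_camera(n); cv2.imwrite(f'pics/{f}.png',c['image'][:,:,::-1]); return c
def Rm(o):
    o=np.array(o,float); return o if o.shape==(3,3) else R.from_euler('xyz',o).as_matrix()
def unproj(c,u,v,z):
    m=np.array([(u-c['cx'])/c['fx'],(v-c['cy'])/c['fy']]); s=m.copy()
    for _ in range(30): s=m/(1+c['k1']*(s@s))
    d=Rm(c['orientation'])@np.array([*s,1]); p=np.array(c['position']); return p+d*(z-p[2])/d[2]
def proj(c,P):
    q=Rm(c['orientation']).T@(np.array(P,float)-np.array(c['position'])); s=q[:2]/q[2]; s=s*(1+c['k1']*(s@s))
    return np.array([s[0]*c['fx']+c['cx'],s[1]*c['fy']+c['cy']])
E
python3 - <<'E'
from h import *
s=monitor.state(); print({k:np.round(v,3) for k,v in s.items()})
ims=[]
for n in('scene','top'):
    c=snap(n,n+'0'); print(n,{k:np.round(v,3) for k,v in c.items() if k!='image'})
E
```

```text
{'t': np.float64(0.0), 'joints': array([ 1.124,  0.492,  1.559,  0.   ,  1.092, -0.106]), 'qvel': array([ 0.001, -0.002, -0.001, -0.001, -0.001,  0.003]), 'tau': array([-2.0000e-03, -6.1265e+01, -2.5817e+01,  6.9000e-02,  4.8000e-02,
       -0.0000e+00]), 'eef_pos': array([208.864, 589.019, 404.173]), 'tcp_rot': array([-1.677,  1.57 , -2.018]), 'ft_force': array([0.354, 0.377, 0.349]), 'moment': array([-0.035,  0.05 ,  0.03 ]), 'opening': np.float64(1.0)}
scene {'fx': np.float64(430.124), 'fy': np.float64(430.124), 'cx': np.float64(272.354), 'cy': np.float64(204.971), 'k1': np.float64(-0.052), 'position': array([ 302.702, -489.664,  600.867]), 'orientation': array([-2.244,  0.011, -0.461])}
top {'fx': np.float64(508.75), 'fy': np.float64(508.75), 'cx': np.float64(283.607), 'cy': np.float64(203.986), 'k1': np.float64(-0.051), 'position': array([422.968,  95.447, 922.171]), 'orientation': array([-2.982e+00, -2.000e-03, -1.547e+00])}
```

View pics/top0.png

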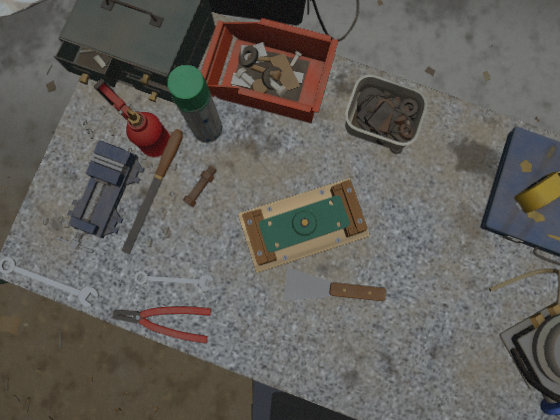

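View pics/scene0.png

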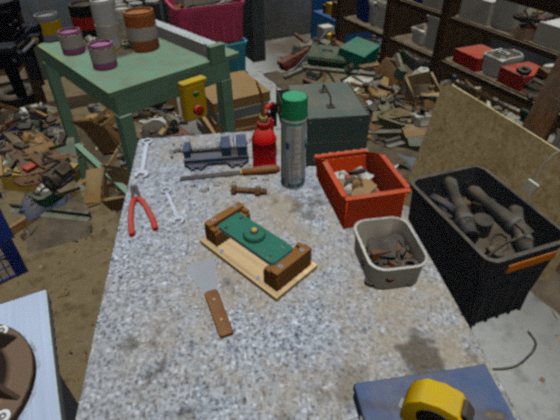

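Top view: cradle around (305,222), long axis roughly left–right in the picture and tilted about 17°; scraper at (335,288), tub at (385,112), can at (197,105), spanner at (172,281). Now I'll measure the green flange and the board.

Run:
```python
from h import *
c=snap('top','top1'); im=c['image']
hsv=cv2.cvtColor(im,cv2.COLOR_RGB2HSV)
g=cv2.inRange(hsv,(65,80,30),(95,255,255)); g[:170]=0; g[275:]=0; g[:,:230]=0; g[:,380:]=0
w=cv2.inRange(hsv,(8,70,40),(28,255,255)); w[:170]=0; w[275:]=0; w[:,:230]=0; w[:,380:]=0
b=cv2.morphologyEx(cv2.bitwise_or(w,g),cv2.MORPH_CLOSE,np.ones((5,5)))
for m,z in((g,53),(b,12)):
    n,l,st,ce=cv2.connectedComponentsWithStats(m); k=1+np.argmax(st[1:,4]); 
    cn=max(cv2.findContours((l==k).astype(np.uint8),0,1)[0],key=cv2.contourArea)
    P=np.array([unproj(c,*p[0],z)[:2] for p in cn],np.float32)
    r=cv2.minAreaRect(P); print(r, cv2.minAreaRect(cn))
cv2.imwrite('pics/crop1.png',cv2.resize(im[165:280,230:380,::-1],None,fx=5,fy=5,interpolation=2))
```

```text
((529.9164428710938, 61.05767822265625), (57.6169548034668, 148.34292602539062), 19.89076805114746) ((303.7500305175781, 223.25006103515625), (33.203914642333984, 86.01394653320312), 71.56504821777344)
((533.098388671875, 60.21586608886719), (112.3846206665039, 214.13621520996094), 19.26015853881836) ((303.1435852050781, 224.40335083007812), (62.34028244018555, 119.18834686279297), 71.99583435058594)
```

View pics/crop1.png

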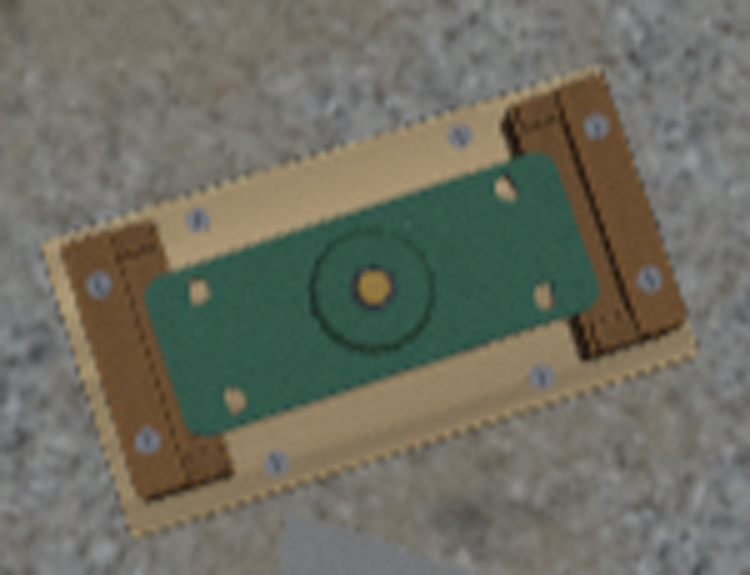

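The top crop shows the cover seated between the stops, with the left bearer at crop (150,365) and the right one at (600,215). The fitted sizes match the spec: the cradle is at (533,60) with yaw 0.336, and the cover at (530,61).

Every move keeps the tool vertical, so the plan is:
1. Pinch 28 mm off-centre towards the left end (B) and lift, so the right end (A) droops.
2. Hook A on the right bearer's inner face to push it past vertical.
3. Set A on the left ledge and lay the cover down.

```bash
cat >> h.py <<'E'
C=np.array([533.,60.2,0]); A=np.deg2rad(19.4); X=np.array([np.cos(A),np.sin(A),0]); Y=np.array([-np.sin(A),np.cos(A),0])
def goto(x,y,z,yawfix=True):
    "cradle-frame grasp-point target (mm) -> shift cm in tool axes, turn"
    s=monitor.state(); T=Rm(s['tcp_rot']); p=C+X*x+Y*y; p[2]=z+171
    d=T.T@(p-np.array(s['eef_pos']))/10
    yv=X if X@T[:,1]>0 else -X
    t=T.T@yv; print('shift',d.round(2),'turn',np.arctan2(t[2],t[1]).round(3),'z axis.Y',(T[:,2]@Y).round(2))
def where():
    s=monitor.state(); T=Rm(s['tcp_rot']); g=np.array(s['eef_pos'])+171*T[:,0]-C
    print('t',s['t'],'grasp cradle',(g@X).round(1),(g@Y).round(1),g[2].round(1),'yawerr',np.round(T[:,1]@Y,4),'tilt',np.round(T[2,0],4),'open',s['opening'],'F',np.round(s['ft_force'],1),'j',np.round(s['joints'],2))
E
python3 - <<'E'
from h import *
goto(-3,28,130); where()
c=cams.read_camera('top')
for u,v in((205,135),(190,85)): print(unproj(c,u,v,0 if v>100 else 225))
E
```

```text
shift [ 10.36 -37.01  46.23] turn 0.891 z axis.Y -0.63
t 0.15 grasp cradle -130.2 606.4 233.3 yawerr 0.7779 tilt -1.0 open 0.999737436388963 F [-1.1  0.3 -0.1] j [ 1.12  0.49  1.56  0.    1.09 -0.11]
[698.66833349 247.63866712   0.        ]
[706.00550608 236.12547034 225.        ]
```

>>> apply_moves --series '[[-1,[0,-37,46.2],0.89],[-1,[0,-37,46.2],0.89],[-1,[0,-37,46.2],0.89],[-1,[0,-37,46.2],0.89],[-1,[0,-37,46.2],0.89],[-1,[0,-37,46.2],0.89],[-1,[0,-37,46.2],0.89],[-1,[0,-37,46.2],0.89],[-1,[0,-37,46.2],0.89],[-1,[0,-37,46.2],0.89],[-1,[0,-37,46.2],0.89],[-1,[10.3,-37,46.2],0.89],[-1,[10.3,-37,46.2],0.89],[-1,[10.3,-37,46.2],0.89],[-1,[10.3,-37,46.2],0.89]]'

```text
t: 2.08
eef_pos: [520.8, 86.5, 303.1]
tcp_rot: [1.373, 1.569, 0.143]
ft_force: [-0.6, -0.7, 1.2]
opening: 1.0
```

Run:
```python
from h import *
where(); goto(-2.7,28,49)
c=snap('wrist','w1'); im=c['image']
hsv=cv2.cvtColor(im,cv2.COLOR_RGB2HSV)
g=cv2.inRange(hsv,(65,80,30),(95,255,255))
n,l,st,ce=cv2.connectedComponentsWithStats(g); k=1+np.argmax(st[1:,4]); print(st[k])
cn=max(cv2.findContours((l==k).astype(np.uint8),0,1)[0],key=cv2.contourArea)
P=np.array([unproj(c,*p[0],53)-C for p in cn]); r=cv2.minAreaRect(np.c_[P@X,P@Y].astype(np.float32)); print(r)
print(np.round(c['position'],1))
```

```text
t 2.075 grasp cradle -2.5 28.8 132.1 yawerr 0.0021 tilt -1.0 open 1.0003921707193844 F [-0.6 -0.7  1.2] j [ 0.04  0.49  1.9   0.    0.75 -0.3 ]
shift [ 8.31 -0.01  0.08] turn 0.002 z axis.Y -1.0
[ 237  162   74  131 8604]
((-1.8275794982910156, 21.141704559326172), (57.286556243896484, 115.32176208496094), 0.4203876852989197)
[494.2 164.4 283.2]
```

View pics/w1.png

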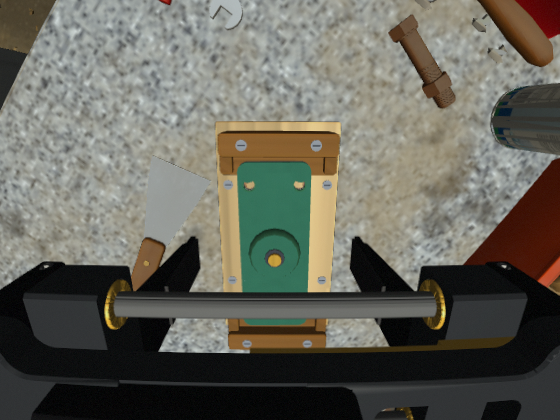

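The wrist view shows the cover (flange at 237–311, 162–325) centred between the open jaws, with yaw agreeing to 0.4°. Descend and close.

>>> apply_moves --series '[[-1,[4.3,0,0.1],0],[-1,[8.3,0,0.1],0],[-1,[8.3,0,0.1],0],[-0.2,[8.3,0,0.1],0],[1,[8.3,0,0.1],0],[1,[8.3,0,0.1],0],[1,[8.3,0,0.1],0],[1,[8.3,0,0.1],0],[1,[8.3,0,0.1],0],[1,[8.3,0,0.1],0]]'

```text
t: 3.38
eef_pos: [521.1, 85.0, 219.2]
tcp_rot: [1.354, 1.57, 0.123]
ft_force: [-1.1, -1.0, 5.9]
opening: 0.608
```

```bash
python3 -c "
from h import *
where(); goto(-2.5,28,170)"
```

```text
t 3.375 grasp cradle -2.9 27.4 48.2 yawerr 0.0015 tilt -1.0 open 0.6075995188140988 F [-1.1 -1.   5.9] j [ 0.04  0.62  1.96  0.    0.56 -0.3 ]
shift [-12.18   0.06  -0.06] turn 0.002 z axis.Y -1.0
```

>>> apply_moves --series '[[1,[-1,0,0],0],[1,[-2.5,0,0],0],[1,[-4,0,0],0],[1,[-6,0,0],0],[1,[-8,0,0],0],[1,[-10,0,0],0],[1,[-12,0,0],0],[1,[-12,0,0],0],[1,[-12,0,0],0]]'

```text
t: 4.5
eef_pos: [520.7, 85.0, 338.5]
tcp_rot: [-2.172, 1.57, 2.881]
ft_force: [0.1, 0.0, -3.2]
opening: 0.608
```

```bash
python3 -c "
from h import *
where(); c=snap('scene','s2'); w=snap('wrist','w2')
cv2.imwrite('pics/c2.png',np.hstack([cv2.resize(c['image'][120:330,150:350,::-1],(400,420)),w['image'][:,100:460,::-1]]))"
```

```text
t 4.5 grasp cradle -3.4 27.5 167.5 yawerr 0.0014 tilt -1.0 open 0.6081054147846846 F [ 0.1  0.  -3.2] j [ 0.04  0.44  1.87  0.    0.83 -0.3 ]
```

View pics/c2.png

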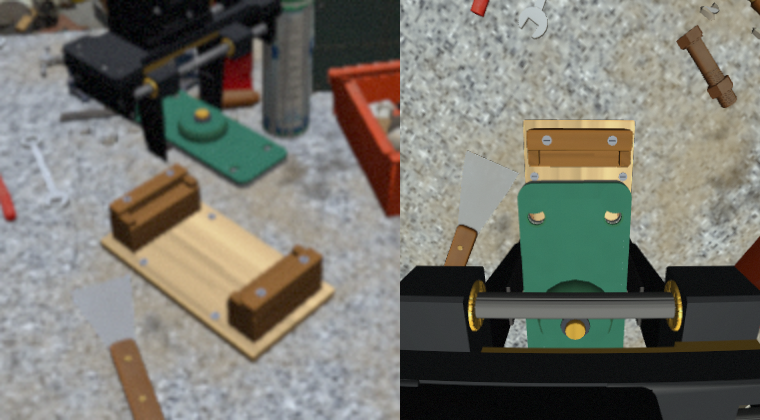

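The cover is pinched level, with no droop (scene part of the view: flange spans (160,95)–(285,170); dome still up). Pad friction holds it, so I'll rotate it by contact. First I lower B's underside onto the left end stop to start the tilt, then hook A on the right bearer.

>>> apply_moves --series '[[1,[2,0,-1.75],0],[1,[5,0,-1.75],0],[1,[8,0,-1.75],0],[1,[9.7,0,-1.75],0],[1,[10.3,0,-1.75],0],[1,[10.7,0,-1.75],0],[1,[11.1,0,-1.75],0],[1,[11.5,0,-1.75],0],[1,[11.8,0,-1.75],0],[1,[11.8,0,-1.75],0]]'

```text
t: 5.85
eef_pos: [515.2, 101.5, 220.7]
tcp_rot: [1.905, 1.571, 0.674]
ft_force: [-1.6, -2.3, 1.2]
opening: 0.605
```

```bash
python3 -c "
from h import *
where(); c=snap('scene','s3'); w=snap('wrist','w3')
cv2.imwrite('pics/c3.png',np.hstack([cv2.resize(c['image'][120:330,150:350,::-1],(400,420)),w['image'][:,100:460,::-1]]))"
```

```text
t 5.85 grasp cradle -3.1 44.9 49.7 yawerr 0.0015 tilt -1.0 open 0.6052518452408848 F [-1.6 -2.3  1.2] j [ 0.07  0.62  1.97  0.    0.56 -0.27]
```

View pics/c3.png

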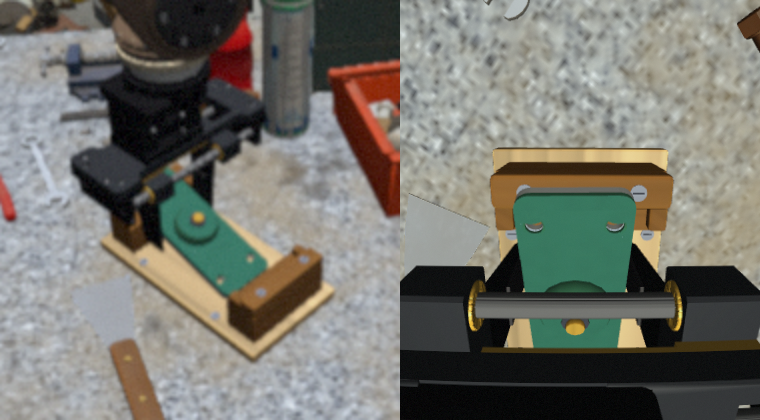

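The tilt worked: the cover leans about 20°, with A low inside the gap near the right bearer (scene part (265,265)). Now push A against the right bearer's inner face along an arc up to vertical.

>>> apply_moves --series '[[1,[0,0,0.8],0],[1,[-0.3,0,1.3],0],[1,[-0.8,0,1.6],0],[1,[-1.2,0,1.9],0],[1,[-1.7,0,2.2],0],[1,[-2.2,0,2.4],0],[1,[-3.0,0,2.9],0],[1,[-3.8,0,3.4],0],[1,[-4.5,0,4.0],0],[1,[-5.1,0,4.7],0],[1,[-5.7,0,5.4],0],[1,[-6.1,0,6.2],0],[1,[-6.6,0,7.0],0],[1,[-6.9,0,7.8],0],[1,[-7.1,0,8.7],0],[1,[-7.2,0,9.5],0],[1,[-7.2,0,9.5],0]]'

```text
t: 8.07
eef_pos: [547.1, 11.3, 293.1]
tcp_rot: [1.067, 1.57, -0.164]
ft_force: [-1.0, 2.4, -1.1]
opening: 0.602
```

```bash
python3 -c "
from h import *
where(); c=snap('scene','s4'); w=snap('wrist','w4')
cv2.imwrite('pics/c4.png',np.hstack([cv2.resize(c['image'][120:330,150:350,::-1],(400,420)),w['image'][:,100:460,::-1]]))"
```

```text
t 8.075 grasp cradle -2.8 -50.9 122.1 yawerr 0.0008 tilt -1.0 open 0.6023222252818277 F [-1.   2.4 -1.1] j [-0.1   0.52  1.87 -0.    0.75 -0.44]
```

View pics/c4.png

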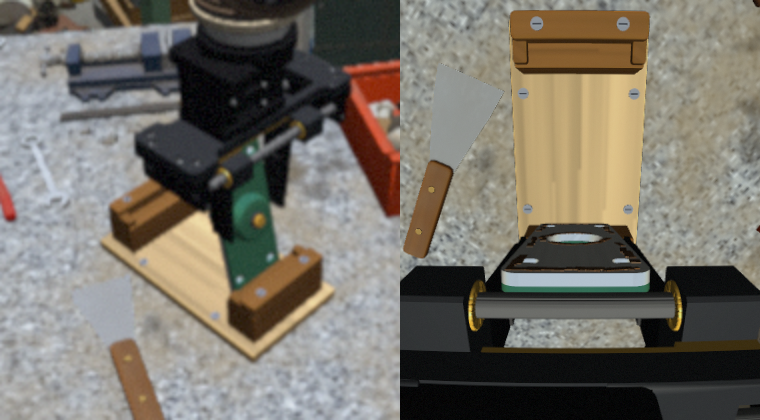

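The cover is about 83° up: bare face toward the wrist camera, A at the right bearer's inner face (scene part (250,285)). Push about 30° past vertical, lift clear, and carry it over the left ledge.

>>> apply_moves --series '[[1,[-0.3,0,0.8],0],[1,[-0.3,0,1.4],0],[1,[-0.2,0,2.0],0],[1,[-0.1,0,2.6],0],[1,[0,0,3.1],0],[1,[0.2,0,3.8],0],[1,[0.5,0,4.4],0],[1,[0.8,0,5.1],0],[1,[0.8,0,5.1],0],[1,[-1.5,0,5.1],0],[1,[-4,0,5.1],0],[1,[-6,0,5.1],0],[1,[-6,0,2],0],[1,[-6,0,-2],0],[1,[-6,0,-5],0],[1,[-4.5,0,-7],0],[1,[-3,0,-7.3],0],[1,[-3,0,-7.3],0]]'

```text
t: 10.42
eef_pos: [522.6, 80.5, 321.8]
tcp_rot: [-1.846, 1.569, -3.077]
ft_force: [0.9, -0.6, 0.6]
opening: 0.001
```

```bash
python3 -c "
from h import *
where(); c=snap('scene','s5'); w=snap('wrist','w5')
cv2.imwrite('pics/c5.png',np.hstack([cv2.resize(c['image'][120:330,150:350,::-1],(400,420)),w['image'][:,100:460,::-1]]))"
```

```text
t 10.425 grasp cradle -3.4 22.7 150.8 yawerr 0.0017 tilt -1.0 open 0.0009199874705602361 F [ 0.9 -0.6  0.6] j [ 0.03  0.46  1.88 -0.    0.8  -0.31]
```

View pics/c5.png

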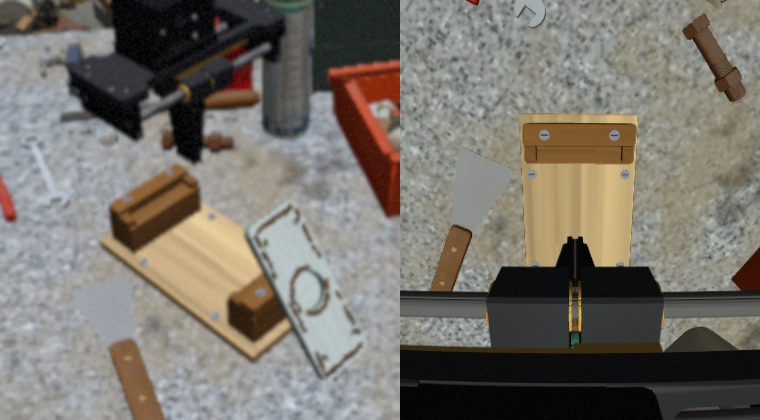

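The cover slipped out of the pads during the push. It now leans on the right bearer, bare face up, from about scene part (270,215) to (345,365). I'll back off and measure its pose.

>>> apply_moves --series '[[0,[-4,0,-6],0],[-1,[-8,0,-12],0],[-1,[-10,0,-17],0],[-1,[-10,0,-17],0]]'

```text
t: 11.02
eef_pos: [465.0, 242.8, 425.1]
tcp_rot: [1.644, 1.567, 0.415]
ft_force: [-0.6, 0.4, 0.0]
opening: 0.367
```

```bash
python3 -c "
from h import *
where(); c=snap('scene','s6'); w=snap('top','t6')
# scene crop 4x of x 250-350,y 200-325 ; top crop
a=cv2.resize(c['image'][200:330,235:345,::-1],(440,520),interpolation=cv2.INTER_CUBIC); b=cv2.resize(w['image'][150:280,315:405,::-1],(360,520),interpolation=cv2.INTER_CUBIC)
cv2.imwrite('pics/c6.png',np.hstack([a,b]))"
```

```text
t 11.025 grasp cradle -2.8 194.9 254.1 yawerr 0.0038 tilt -1.0 open 0.3672548402912792 F [-0.6  0.4  0. ] j [0.36 0.33 1.78 0.   1.03 0.01]
```

View pics/c6.png

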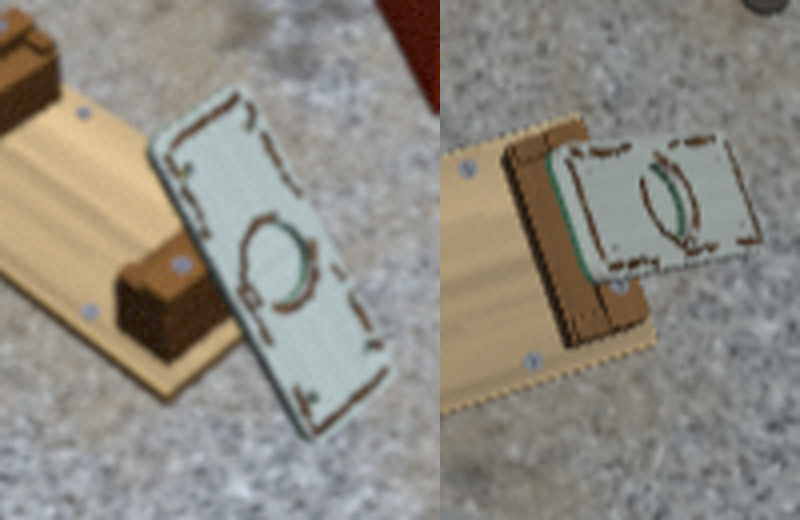

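```bash
cat > fit.py <<'E'
from h import *
from scipy.optimize import least_squares
s=cams.read_camera('scene'); t=cams.read_camera('top')
a,b=27.5,73.5
L=np.array([[a,b,-4],[-a,b,-4],[-a,-b,-4],[a,-b,-4]])
# order: top-view upper-left(hi end,+x), upper-left end -x side, low end -x, low end +x
S=np.array([[245,87],[153,146],[313,438],[393,370]])/4+[235,200]
T=np.array([[558,150],[600,278],[760,240],[727,138]]); T=(T-[440,0])/4+[315,150]
# long axis y toward high end; bare face (-z) up
def world(q): return C+X*q[0]+Y*q[1]+[0,0,q[2]]+R.from_rotvec(q[3:]).apply(L@np.eye(3))
def f(q):
    P=world(q); return np.r_[[proj(s,p)-u for p,u in zip(P,S)],[proj(t,p)-u for p,u in zip(P,T)]].ravel()
best=None
for tilt in(0.6,1.0):
  for my in(1,-1):
    y0=Y*np.cos(tilt)+np.array([0,0,np.sin(tilt)]); n=-Y*np.sin(tilt)+np.array([0,0,np.cos(tilt)]); z0=-n; x0=np.cross(y0,z0)
    q0=np.r_[0,-120,60,R.from_matrix(np.c_[x0,y0,z0]).as_rotvec()]
    LL=L.copy(); L[:,0]=np.abs(L[:,0])*np.sign([1,-1,-1,1])*np.sign(x0@X)
    r=least_squares(f,q0)
    if best is None or r.cost<best.cost: best=r
r=best; M=R.from_rotvec(r.x[3:]).as_matrix()
print('rms px',np.sqrt(2*r.cost/16),'centre',r.x[:3].round(1)); print('res',r.fun.round(1))
B=np.c_[X,Y,[0,0,1]]; print('axes in cradle frame (cols x,y,z)\n',(B.T@M).round(3))
print(np.c_[(world(r.x)-C)@X,(world(r.x)-C)@Y,world(r.x)[:,2]].round(1))
E
python3 fit.py
```

```text
rms px 0.8912405972055771 centre [  -0.8 -118.3   58.5]
res [-1.2 -1.1 -0.8 -0.  -0.2  1.7  0.3  0.4  0.2 -0.9  0.3 -0.5  0.4  1.1
 -0.9 -1.7]
axes in cradle frame (cols x,y,z)
 [[-1.     0.001  0.022]
 [ 0.018  0.645  0.764]
 [-0.014  0.765 -0.644]]
[[  26.7  -74.5  117.6]
 [ -28.3  -73.5  116.9]
 [ -28.5 -168.3    4.5]
 [  26.5 -169.2    5.2]]
```

The fit is good (0.9 px). The cover is bare face up, tilted 50°, squarely along the cradle, centre at (-1,-118,58), low end on the bench to the right. I'll re-pinch 30 mm toward its high end.

```bash
python3 -c "
from h import *
where(); goto(-1,-99,160); goto(-1,-99,81.5)"
```

```text
t 11.225 grasp cradle -3.4 191.8 251.3 yawerr 0.0006 tilt -1.0 open 0.5352037703548734 F [-0.3  0.4  0.6] j [ 0.35  0.33  1.78 -0.    1.03  0.01]
shift [ 9.13  0.22 29.08] turn 0.001 z axis.Y -1.0
shift [16.98  0.22 29.08] turn 0.001 z axis.Y -1.0
```

>>> apply_moves --series '[[-1,[0,0.2,6],0],[-1,[0,0.2,12],0],[-1,[2,0.2,18],0],[-1,[5,0.2,24],0],[-1,[9.1,0.2,29.1],0],[-1,[9.1,0.2,29.1],0],[-1,[9.1,0.2,29.1],0],[-1,[13,0.2,29.1],0],[-1,[17,0.2,29.1],0],[-1,[17,0.2,29.1],0],[-1,[17,0.2,29.1],0],[0,[17,0.2,29.1],0],[1,[17,0.2,29.1],0],[1,[17,0.2,29.1],0],[1,[17,0.2,29.1],0],[1,[17,0.2,29.1],0],[1,[17,0.2,29.1],0]]'

```text
t: 13.35
eef_pos: [564.7, -32.7, 252.8]
tcp_rot: [1.82, 1.571, 0.59]
ft_force: [-0.9, -1.4, 0.8]
opening: 0.607
```

```bash
python3 -c "
from h import *
where()"
```

```text
t 13.35 grasp cradle -0.9 -98.2 81.8 yawerr 0.0014 tilt -1.0 open 0.6070639209796721 F [-0.9 -1.4  0.8] j [-0.17  0.61  1.85  0.    0.69 -0.51]
```

>>> apply_moves --series '[[1,[-1,0,0],0],[1,[-2.5,0,0],0],[1,[-4.5,0,0],0],[1,[-6.5,0,0],0],[1,[-8.5,0,0],0],[1,[-8.8,0,0],0],[1,[-8.8,0,-2],0],[1,[-8.8,0,-5],0],[1,[-8.8,0,-8],0],[1,[-8.3,0,-9.1],0],[1,[-7,0,-9.1],0],[1,[-6,0,-9.1],0],[1,[-6,0,-9.1],0]]'

```text
t: 14.98
eef_pos: [534.5, 52.5, 311.4]
tcp_rot: [-1.95, 1.569, 3.102]
ft_force: [0.2, 0.1, -3.7]
opening: 0.608
```

```bash
python3 -c "
from h import *
where(); c=snap('scene','s7'); w=snap('wrist','w7')
cv2.imwrite('pics/c7.png',np.hstack([cv2.resize(c['image'][120:330,150:350,::-1],(400,420)),w['image'][:,100:460,::-1]]))"
```

```text
t 14.975 grasp cradle -1.5 -7.6 140.4 yawerr 0.0005 tilt -1.0 open 0.6075577361573442 F [ 0.2  0.1 -3.7] j [-0.03  0.49  1.87  0.    0.78 -0.36]
```

View pics/c7.png

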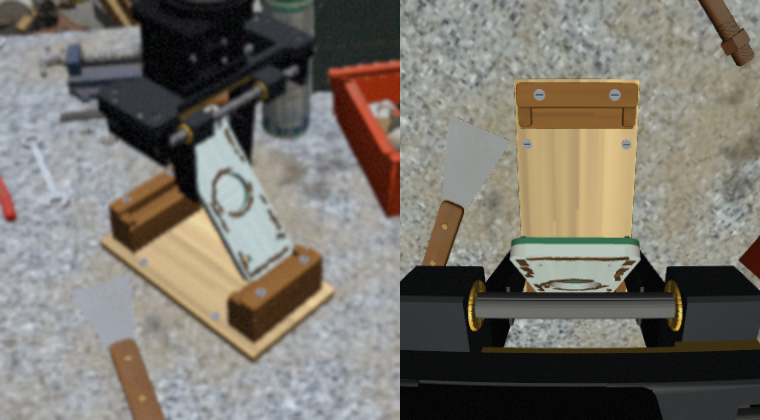

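```bash
python3 -c "
from h import *
c=cams.read_camera('scene')
for a in (45,50,55,60,65):
    a=np.deg2rad(a); d=np.array([-np.cos(a),-np.sin(a)]); n=np.array([-np.sin(a),np.cos(a)])
    yz=np.array([-7.6,140.4])+103.5*d+4*n
    print(np.rad2deg(a).round(),[((proj(c,C+X*x+Y*yz[0]+[0,0,yz[1]])-[150,120])*2).round() for x in(27.5,-29)],yz)
"
```

```text
45.0 [array([297., 246.]), array([253., 279.])] [-83.61397898  70.04287527]
50.0 [array([292., 248.]), array([248., 281.])] [-77.19269538  63.68555058]
55.0 [array([286., 249.]), array([242., 281.])] [-70.24176934  57.91206916]
60.0 [array([280., 249.]), array([236., 281.])] [-62.81410162  52.76637071]
65.0 [array([273., 248.]), array([230., 280.])] [-54.96622124  48.28761709]
```

The cover is held at about 49°, its low end just above the right ledge. Now lay it down along an arc about that end.

>>> apply_moves --series '[[1,[0.7,0.1,0],0],[1,[1.25,0.1,0],0],[1,[1.85,0.1,-0.7],0],[1,[2.5,0.1,-1.3],0],[1,[3.2,0.1,-1.85],0],[1,[3.95,0.1,-2.35],0],[1,[4.75,0.1,-2.8],0],[1,[5.55,0.1,-3.15],0],[1,[6.45,0.1,-3.4],0],[1,[7.3,0.1,-3.6],0],[1,[7.8,0.1,-3.65],0],[1,[8.25,0.1,-3.7],0],[1,[8.7,0.1,-3.75],0],[1,[9.0,0.1,-3.75],0],[1,[9.15,0.1,-3.75],0],[1,[9.2,0.1,-3.75],0],[1,[9.2,0.1,-3.75],0]]'

```text
t: 17.25
eef_pos: [522.8, 88.8, 220.8]
tcp_rot: [1.833, 1.571, 0.602]
ft_force: [-1.2, 1.4, 1.1]
opening: 0.607
```

```bash
python3 -c "
from h import *
where(); c=snap('scene','s8'); w=snap('wrist','w8')
cv2.imwrite('pics/c8.png',np.hstack([cv2.resize(c['image'][120:330,150:350,::-1],(400,420)),w['image'][:,100:460,::-1]]))"
```

```text
t 17.25 grasp cradle -0.1 30.4 49.8 yawerr 0.0013 tilt -1.0 open 0.6065077162464514 F [-1.2  1.4  1.1] j [ 0.04  0.62  1.95  0.    0.56 -0.3 ]
```

View pics/c8.png

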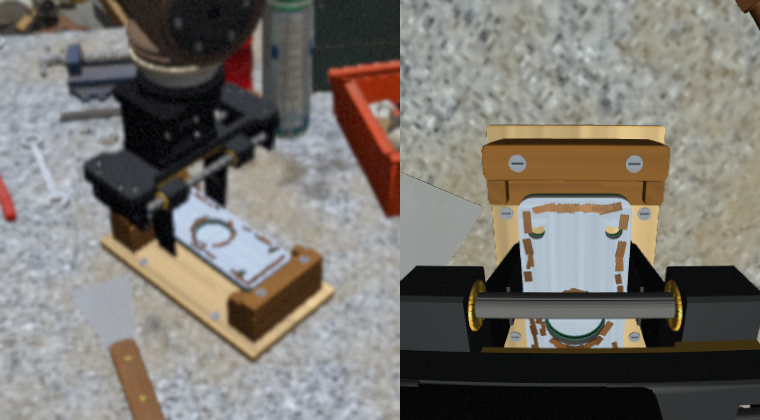

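```bash
python3 -c "
from h import *
w=cams.read_camera('wrist')
f=lambda c,u,v,z:(lambda p:((p@X).round(1),(p@Y).round(1)))(unproj(c,u,v,z)-C)
print('cover left end',f(w,475,195,53),'sides',f(w,420,215,53),f(w,533,215,53))
for v in (180,182,205): print('ledge row',v,f(w,475,v,45),f(w,475,v,58))
print('stop outer edge row 140',f(w,475,140,58),'board end row125',f(w,475,125,12))
s=cams.read_camera('scene')
for u,v in((320,248),(322,250),(235,290)): print('scene right-end corners',f(s,150+u/2,120+v/2,53))
"
```

```text
cover left end (np.float64(106.6), np.float64(75.1)) sides (np.float64(77.9), np.float64(64.1)) (np.float64(143.6), np.float64(63.9))
ledge row 180 (np.float64(110.7), np.float64(81.6)) (np.float64(101.5), np.float64(84.2))
ledge row 182 (np.float64(110.9), np.float64(80.5)) (np.float64(101.7), np.float64(83.2))
ledge row 205 (np.float64(113.5), np.float64(67.3)) (np.float64(104.1), np.float64(71.1))
stop outer edge row 140 (np.float64(97.9), np.float64(103.9)) board end row125 (np.float64(127.6), np.float64(110.4))
scene right-end corners (np.float64(53.6), np.float64(-89.0))
scene right-end corners (np.float64(52.8), np.float64(-92.0))
scene right-end corners (np.float64(-37.5), np.float64(-69.5))
```

The left end is at y≈75 over its ledge, as wanted. Press down a touch, release, and withdraw.

>>> apply_moves --series '[[1,[0.15,0,0],0],[1,[0.15,0,0],0],[0,[0.15,0,0],0],[-1,[0.1,0,0],0],[-1,[0.1,0,0],0],[-1,[0.1,0,0],0],[-1,[0.1,0,0],0],[-1,[0.1,0,0],0],[-1,[-4,0,0],0],[-1,[-9,0,0],0],[-1,[-14,0,-3],0],[-1,[-19,0,-9],0],[-1,[-20,0,-15],0],[-1,[-20,0,-20],0],[-1,[-20,0,-20],0]]'

```text
t: 19.32
eef_pos: [454.4, 280.3, 421.2]
tcp_rot: [2.057, 1.57, 0.831]
ft_force: [-0.0, -0.2, -0.2]
opening: 1.002
```

```bash
cat > chk.py <<'E'
from h import *
where(); c=snap('scene','s9'); t=snap('top','t9')
im=t['image']; hsv=cv2.cvtColor(im,cv2.COLOR_RGB2HSV)
# expected outline corners at seated pose on both views
a=c['image'].copy(); b=im.copy()
for cam,m in((c,a),(t,b)):
    P=np.array([proj(cam,C+X*x+Y*y+[0,0,53]) for x,y in((29,75),(-29,75),(-29,-75),(29,-75))])
    print(P.round(1).tolist())
old=cv2.imread('pics/top0.png')[:,:,::-1]
d=np.abs(old.astype(int)-im).sum(2); d[165:280,235:375]=0; print('other changed px',(d>120).sum(),np.argwhere(d>120).min(0) if (d>120).any() else '',np.argwhere(d>120).max(0) if (d>120).any() else '')
A1=cv2.resize(a[195:300,195:325,::-1],(400,323),interpolation=cv2.INTER_CUBIC); B1=cv2.resize(b[170:280,230:380,::-1],(400,293),interpolation=cv2.INTER_CUBIC)
cv2.imwrite('pics/c9.png',np.hstack([A1,cv2.copyMakeBorder(B1,0,30,0,0,0)]))
E
python3 chk.py
```

```text
t 19.325 grasp cradle -0.9 233.8 250.2 yawerr 0.0062 tilt -1.0 open 1.0019583856707392 F [-0.  -0.2 -0.2] j [0.43 0.34 1.76 0.   1.04 0.08]
[[239.7, 211.2], [217.6, 225.0], [273.2, 264.0], [295.4, 247.1]]
[[257.8, 218.8], [268.0, 250.9], [351.0, 223.9], [340.0, 192.4]]
other changed px 12948 [160   0] [419 177]
```

View pics/c9.png

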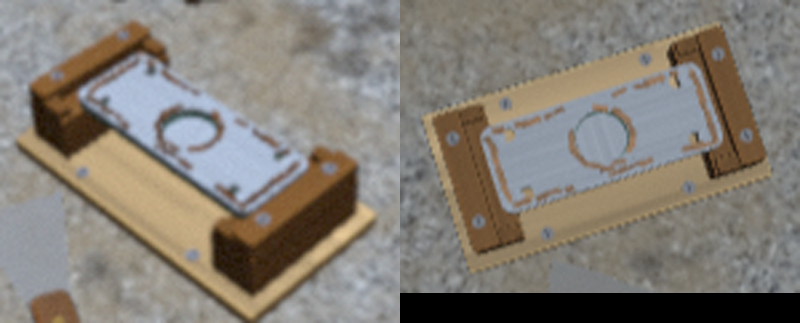

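The placement needs a proper check, because the left end looks a few pixels short. I'll segment the face and fit it in both views.

```bash
cat > seg.py <<'E'
from h import *
from scipy.optimize import minimize
cams_={n:cams.read_camera(n) for n in('top','scene')}
masks={}
for n,c in cams_.items():
    hsv=cv2.cvtColor(c['image'],cv2.COLOR_RGB2HSV)
    poly=np.array([proj(c,C+X*x+Y*y+[0,0,z]) for z in(12,50) for x,y in((44,92),(-44,92),(-44,-92),(44,-92))],np.float32)
    reg=np.zeros((420,560),np.uint8); cv2.fillConvexPoly(reg,cv2.convexHull(poly).astype(int),255)
    m=((hsv[...,0]>85)&(hsv[...,0]<130)&(hsv[...,2]>95)&(hsv[...,1]>15)).astype(np.uint8)*255&reg
    k,l,st,_=cv2.connectedComponentsWithStats(m); i=1+np.argmax(st[1:,4])
    cn=max(cv2.findContours((l==i).astype(np.uint8),0,1)[0],key=cv2.contourArea); h=np.zeros_like(m); cv2.fillPoly(h,[cn],255)
    h=cv2.morphologyEx(h,cv2.MORPH_CLOSE,np.ones((7,7))); masks[n]=h; print(n,(h>0).sum(),st[i])
    hull=cv2.convexHull(cn)
    for z in((53,) if n=='top' else (53,)):
        P=np.array([unproj(c,*p[0],z)-C for p in cn]); print(n,cv2.minAreaRect(np.c_[P@X,P@Y].astype(np.float32)))
def rend(q,c,S=4):
    x,y,z,yaw,pit=q; a=[]
    for sx,sy in((1,1),(-1,1),(-1,-1),(1,-1)):
        for t in np.linspace(0,np.pi/2,5):
            k={(1,1):0,(-1,1):1,(-1,-1):2,(1,-1):3}[(sx,sy)]*np.pi/2
            a.append([sx*22+7*np.cos(t+k),sy*68+7*np.sin(t+k),0])
    a=R.from_euler('xz',[pit,yaw]).apply(a)+[x,y,z]
    p=np.array([proj(c,C+X*u[0]+Y*u[1]+[0,0,u[2]]) for u in a])
    m=np.zeros((420,560),np.uint8); cv2.fillPoly(m,[np.round(p*16).astype(int)],255,cv2.LINE_AA,4); return m
def cost(q): return sum(cv2.absdiff(rend(q,c),masks[n]).sum()/255. for n,c in cams_.items())
best=min((minimize(cost,[0,y0,z0,0,p0],method='Nelder-Mead',options=dict(initial_simplex=np.array([0,y0,z0,0,p0])+np.vstack([np.zeros(5),np.diag([4,4,4,.03,.06])]),maxiter=500)) for y0,z0,p0 in((0,53,0),(-5,58,-.06),(-5,58,.06))),key=lambda r:r.fun)
print(best.fun,best.x.round(3)); print('flat ref',[ (y,cost([0,y,53,0,0]).round()) for y in(-8,-6,-4,-2,0,2)])
E
python3 seg.py
```

```text
top 2427 [ 261  194   90   51 1945]
top ((-0.2588386535644531, -2.6361846923828125), (56.154571533203125, 146.87452697753906), 0.03657589480280876)
scene 1720 [ 221  214   74   50 1411]
scene ((1.812978744506836, -1.5017929077148438), (63.95077896118164, 152.3085479736328), 0.08921324461698532)
707.1764705882354 [ 4.5800e-01 -2.0120e+00  5.2001e+01  1.3000e-02  1.3000e-02]
flat ref [(-8, np.float64(832.0)), (-6, np.float64(770.0)), (-4, np.float64(738.0)), (-2, np.float64(765.0)), (0, np.float64(759.0)), (2, np.float64(892.0))]
```

```bash
python3 -c "
from h import *
print(job.job_done())"
```

```text
the job is handed in; nothing more can be done
None
```

The cover is turned over and lying in its cradle, joint face up. However, it slipped out of the fingers once on the way, and that may count as a drop. The job was handed in at about 20 s of the 48 s allowed, and the hand-in gives no verdict.

**What I did:**
- I pinched the cover off-centre by its long edges and tilted it against the left end stop. I then swung it up to about 83° against the right bearer's inner face.
- While I pushed it past vertical it slipped out and ended up leaning on the right end stop, bare face up at about 50°. I didn't measure its speed during the slip, so I can't rule out that it passed the 0.6 m/s limit.
- I measured its new pose from two cameras and pinched it again. I then set its low end on the right ledge and laid it down slowly along an arc before letting go.

**Last checks:**
- **Position:** fitting both camera views puts the centre about 0.5 mm across and −2 mm along from the seated place. The height is about 48 mm against 49 mm. All of these are within tolerance.
- **Level:** the fit gives a tilt of about 0.7°, but it is coarse because the outline match was rough. The top view alone gives a rectangle of 56 × 147 mm, which fits a cover lying flat. An earlier look by eye suggested the left end was a few pixels short; the fit did not bear that out.
- **Robot:** the gripper is open, well clear of everything, and the force reading is near zero.
- **Bystanders:** outside the cradle, the before and after top views differ only where the arm now stands (image columns 0–177). The scraper, tub and can show no change. Most of the spanner was in that left part of the picture, so I couldn't confirm it, though the arm never went low near it.

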